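# Close, bolt and start the UV sterilising cabinet

### The arm

A 6-joint arm with a two-finger parallel gripper is mounted at the origin on the work surface. World frame = base frame: x ahead of the robot, y to its left, z up, the work surface at z = 0. Lengths are in mm, angles in rad, forces in N, time in s.
With the tool pointing down it reaches from about 275 to 750 mm from the base axis. Payload 10.2 kg.
Tool frame: the origin (TCP) lies midway between the tips of the shut fingers; the grasp point (between the pads) lies 19 mm behind it; z points along the fingers, y is the line along which they close (so a half turn about z gives the same grasp; the last joint's range is limited). The gripper opens to 85 mm and grips with 20 to 120 N. Pads are 22 mm wide; open, the fingers measure 114 mm over their backs; the gripper's body (76 mm by 85 mm) begins 54 mm behind the grasp point. The pads swing forward as they close: fully open they stand 13 mm farther back than shut.
Start: joints at [0.896, 0.313, 1.498, -0, 1.331, -0.223], TCP at [229.22, 472.323, 193.594] pointing down, gripper open.
Joint ranges: [-2.94, 2.94], [-0.97, 2.17], [0.19, 2.56], [-1.23, 4.37], [0.02, 3.11], [-2.88, 2.88]. Speed limits (rad/s): [2.39, 2.39, 3.01, 3.14, 3.14, 3.14].

### API

Orientations are given as a unit quaternion [w, x, y, z].
In Python, from rig import ctrl gives the robot as it stands.
- The arm moves only by the tool send_rows, never from a script. Its argument "targets" is a list of rows, each an object with "offset": the shift along the world's x, y, z in cm, a list of three; "spin": the turn about the world's z in rad. A call has 1 to 8 rows; each row is the pose to reach, as a shift and turn from the pose commanded when the call began; what a row does not reach only later rows make up. A row lasts 1/12 s, in which the tool goes at most 41.7 mm and 7.16 degrees, less where a joint would pass 70% of its speed; a pose out of reach is approached as far as the arm can. A call with a gripper value outside its range is refused whole. "grip" is the opening, from 0 (shut) to 1 (fully open), set as the call begins (left out, the last holds). The fingers move at their own pace and stop on an object; "squeeze" is the grip in N (left out, the last holds). Time passes only in rows, so rows that repeat a pose let the fingers close. It gives the time, the measured TCP pose, the force, the opening and the grip force at its end, in the units of the state.
- ctrl.sense(): the state, without advancing time (a new reading comes with each control period).
- ctrl.capture(name): name is "scene" or "top" or "wrist"; returns (picture, depth): 420x560x3 uint8, red, green, blue; 420x560 float32, mm along the optical axis (not along the pixel's ray), 0 where there is no reading.
- ctrl.calibration(name): a dict with "fx", "fy", "cx", "cy" (pixels), "k1" (the pictures are not rectified: a ray, as slopes to the right and down, at radius r is drawn at 1 + k1 r^2 times it, then the intrinsics apply), "view" (4x4, takes a point from world to camera coordinates); the wrist camera has in their place "mount" (4x4, takes a point from camera to tool coordinates, whose origin is the TCP and whose axes are the flange's). Camera axes: x right, y down, z forward; pixel columns grow to the right and rows downward; lengths in mm; the calibration is good to about 2 mm. A picture is of the moment at which its call begins: read the wrist's pose just before it. calibration takes no time and is no camera call.
- ctrl.finish_job(): hands the job in; it is judged then, once.
Trained networks look in the newest picture that a camera, given by its name, has taken for a name from the list of things; names that differ only in an ending like _2 or _b are one class to them, and where a whole thing is asked for, a point or a joint stands for the part that bears it (a point fixed in the world has none). Each returns a list of dicts, best first, with "conf" (0 to 1); they miss things now and then, are a little off and sometimes report something else, mostly with a low value. They report only what shows in the picture. A call takes as long as a camera call.
- ctrl.search_frame(camera, query): "box" ([left, top, right, bottom] in pixels, round what is visible of it).
- ctrl.place_of(camera, query): "uv" ([column, row] in pixels: a listed point, or the origin of a listed thing).
The state is a dict: "time_s": time; "joints": joint angles; "dq": joint speeds; "tau": joint torques, N m; "eef_pos": TCP position; "ee_rot": TCP orientation; "force": force on the tool from outside, world axes, zero at the start; "wrist_torque": the same for the moment, N m; "grip_width": opening from 0.0 (shut) to 1.0 (fully open); "grip_force": force on a finger pad.
Only numpy, scipy, OpenCV 4.12 (cv2) and the standard library are available. Lean on these libraries where they do the work, as an engineer would, in place of code of your own. Each camera call takes 0.05 s, during which the arm holds its last target. There are 200 camera calls.

### The job

Get the bench-top UV cabinet running: with the fingertips push its open door fully shut without slamming it, then push the bolt on the roof by its thumb tab all the way across through the door's keeper, and only then press the round start button on the roof fully down and let it come back up. Just push: do not pick anything up, and leave the jars, the dish and the tweezers standing and lying where they are.

Things in the scene. Friction and masses are not known exactly. Their poses are not given: they have to be found in the camera images.
- cabinet: the grey UV cabinet, fixed to the bench: 240 mm deep (its x), 250 wide (its y), flat roof 200 mm above the bench. Origin at bench height under its centre; +x points to its back; the door is on its -x side, hinged at its -y side. Also on the roof: a fixed timer dial (unused; bar grip on a 52 mm square plate) 22 mm tall at x -20, y +60 mm, and two bolt guides 18 mm tall at x -98, y -50 and +50 mm
- door (a joint): angle of the door about its upright hinge, rad: 0 shut (a firm stop), up to 1.7 open; it stays where it is left (friction about 0.12 N m). Shut, the door runs from the hinge along the cabinet's +y; open at angle a it is turned by a counter-clockwise seen from above
- door_hinge (a point): point on the hinge line, in the door's mid-thickness, at the height of its top edge (198 mm above the bench). The door is a flat panel, a window in a metal frame, 244 mm wide from here to its free edge, 14 mm thick, its lower edge 17 mm above the bench
- door_corner (a point): upper free corner of the door on its outer face, the face to push on (it looks to the cabinet's -x when shut). A small pull handle stands out 30 mm from this face near the free edge, 50 to 115 mm above the bench
- keeper (a point): top of the keeper, a 12 mm wide steel loop on the door's top edge 190 mm from the hinge: it rises to 221 mm above the bench and reaches 41 mm inwards from the door's mid-thickness, so that it stands over the roof when the door is shut; the bolt then passes through it
- bolt (a joint): travel of the bolt, m: 0 to 0.01 drawn back at the start, 0.04 fully across (a firm stop). It slides to the cabinet's +y and needs about 2 N
- bolt_tab (a point): middle of the top edge of the bolt's upright thumb tab, which is 26 mm wide (along the cabinet's x), 6 mm thick (along y) and reaches 32 mm above the roof; the round bar it stands on reaches 12 mm above the roof and runs along y through the guides, from 100 mm behind the tab to 55 mm ahead of it
- start (a joint): travel of the start button, m: 0 up, 0.006 fully down; sprung, about 4.5 N to press fully
- start_top (a point): centre of the top of the start button, a grey round button 26 mm across in a round black housing on the half of the roof nearer the hinge side; it is pressed straight down
- jar_a: a small sample jar, clear with a yellow screw cap, 44 mm across and 60 mm tall, standing on the bench on the outer side of the open door; origin under its centre
- jar_b: a like jar, 44 mm across and 60 mm tall, on the bench in front of the cabinet beyond the door's sweep; origin under its centre
- jar_c: a like jar, 44 mm across but 45 mm tall, standing on the cabinet's roof near the back; origin under its centre
- jar_d: a like jar, 50 mm tall, standing inside the chamber to be sterilised; origin under its centre
- big_jar: a large clear jar with a white lid, 80 mm across and 100 mm tall, on the bench in front of the cabinet beyond the door's sweep; origin under its centre
- dish: a closed round dish, 90 mm across and 15 mm tall, lying on the bench; origin under its centre
- tweezers: steel tweezers, 120 mm long, 8 mm wide and 12 mm tall, lying on the bench; origin under their centre

How it is judged:
By the outcome, as a careful person would: the job done as asked, in the order asked, and still so for the second after the job is handed in, with the robot touching nothing.
It also fails if it takes over 58 s, if anything falls off the work surface, if the arm or the gripper's body presses on something with over 40 N, if the wrist force passes 120 N, or if a joint passes its speed limit or range.

## Working session

There is one attempt and no reset: what is moved stays moved. The work goes in short steps, Python scripts to look and compute and a tool call to move; the robot and the scene stay as the last step left them, time stands still between calls to the robot, and variables do not carry over. Pictures are saved under pics/ and viewed, at most 10 in all, crops included, and the job is handed in when it is done.

Besides the shell and the picture viewer there is one more tool, called as a command line: name --argument value ..., lists and objects as JSON in quotes. send_rows: Moves the arm, as the interface text tells. Its arguments: {"type":"object","properties":{"targets":{"type":"array"},"grip":{"type":"number"},"squeeze":{"type":"number"}},"required":["targets"]}

```bash
mkdir -p pics; ls; cat > h.py <<'E'
import numpy as np, cv2
from rig import ctrl
def cap(n,save=None):
    s=ctrl.sense(); im,d=ctrl.capture(n)
    if save: cv2.imwrite(f'pics/{save}.png',im[:,:,::-1])
    return s,im,d
def world(n,uv,d=None,z=None,s=None):
    c=ctrl.calibration(n)
    K=np.array([[c['fx'],0,c['cx']],[0,c['fy'],c['cy']],[0,0,1.]])
    p=cv2.undistortPoints(np.array([[uv]],float),K,np.array([c['k1'],0,0,0.]))[0,0]
    if 'view' in c: T=np.linalg.inv(np.array(c['view']))
    else:
        from scipy.spatial.transform import Rotation as R
        q=s['ee_rot'];M=np.eye(4);M[:3,:3]=R.from_quat([q[1],q[2],q[3],q[0]]).as_matrix();M[:3,3]=s['eef_pos'];T=M@np.array(c['mount'])
    ray=T[:3,:3]@np.array([p[0],p[1],1]);o=T[:3,3]
    if z is not None: return o+ray*(z-o[2])/ray[2]
    u,v=int(round(uv[0])),int(round(uv[1]))
    w=d[max(v-1,0):v+2,max(u-1,0):u+2];w=w[w>0]
    return o+ray*np.median(w) if len(w) else None
E
python3 - <<'E'
from h import *
s,im,d=cap('scene','scene0'); s2,im2,d2=cap('top','top0')
np.set_printoptions(precision=1,suppress=True)
H={'door_hinge':198,'door_corner':198,'keeper':221,'bolt_tab':232,'start_top':None,'cabinet':0,'jar_a':0,'jar_b':0,'big_jar':0,'dish':0,'tweezers':0,'jar_c':200}
for n,dd in (('scene',d),('top',d2)):
    for q,z in H.items():
        for r in ctrl.place_of(n,q)[:4]:
            if r['conf']>.3: print(n,q,round(r['conf'],2),np.array(r['uv']),'D',world(n,r['uv'],dd),'Z',world(n,r['uv'],z=z) if z is not None else '')
print(ctrl.sense()['time_s'],ctrl.sense()['ee_rot'])
E
```

```text
pics
scene door_hinge 0.66 [266.5 169.4] D [ 320.7 -351.7    0.4] Z [492.5 -90.9 198. ]
scene door_corner 0.85 [274.1 242.9] D [501.9 -51.7   1.3] Z [625.4 129.3 198. ]
scene door_corner 0.33 [157.8 162.3] D [ 694.6 -243.6  215.5] Z [ 685.4 -272.6  198. ]
scene keeper 0.66 [259.8 219.2] D [ 509.  -103.7   48.2] Z [623.   78.7 221. ]
scene bolt_tab 0.66 [213.7 171.8] D [ 620.7 -105.5  232.6] Z [ 620.3 -106.3  232. ]
scene start_top 0.62 [214.2 149.9] D [ 548.3 -240.9  199.8] Z 
scene start_top 0.34 [274.3 241.2] D [497.5 -57.1   0.9] Z 
scene start_top 0.31 [158.7 164.4] D [ 693.2 -244.5  208.9] Z 
scene jar_a 0.75 [157.4 162.8] D [ 695.5 -244.5  214.1] Z [ 585.  -597.1    0. ]
scene jar_a 0.74 [196.6 212.1] D [ 625.9 -225.6   48.2] Z [ 602.2 -284.9    0. ]
scene jar_a 0.68 [281.1 330. ] D [655.7 192.4  26.9] Z [644.  175.8   0. ]
scene jar_a 0.62 [324.1 241.1] D [400.7  24.2   9. ] Z [393.8  16.8   0. ]
scene jar_b 0.75 [157.4 162.8] D [ 695.5 -244.5  214.1] Z [ 585.  -597.1    0. ]
scene jar_b 0.74 [196.6 212.1] D [ 625.9 -225.6   48.2] Z [ 602.2 -284.9    0. ]
scene jar_b 0.68 [281
[... 1836 characters left out ...]
r 0.56 [201.  234.5] D [481.9 225.  102.2] Z [485.6 242.9   0. ]
top big_jar 0.39 [394.6 278.8] D [ 356.2 -302.3   11.4] Z [ 355.6 -304.6    0. ]
top dish 0.77 [158.6 292.2] D [323.6 359.8  16.7] Z [322.3 364.2   0. ]
top dish 0.73 [318.  225.1] D [498.9 -79.8 197.8] Z [509.4 -90.8   0. ]
top dish 0.66 [328.6 169.1] D [ 635.1 -107.1  211.2] Z [ 669.8 -123.7    0. ]
top tweezers 0.49 [395.6 278.1] D [ 358.1 -305.1   11.5] Z [ 357.5 -307.5    0. ]
top jar_c 0.83 [389.3 145.8] D [ 684.7 -251.   244.1] Z [ 693.9 -259.8  200. ]
top jar_c 0.73 [221.9 182. ] D [627.4 174.9  61. ] Z [607.9 156.3 200. ]
top jar_c 0.72 [278.9 268.6] D [389.3  19.9  60.2] Z [393.7  16.9 200. ]
1.3 [-0.   0.2  1.  -0. ]
```

View pics/scene0.png

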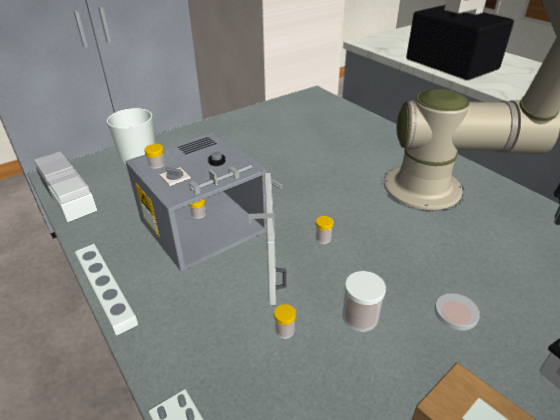

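View pics/top0.png

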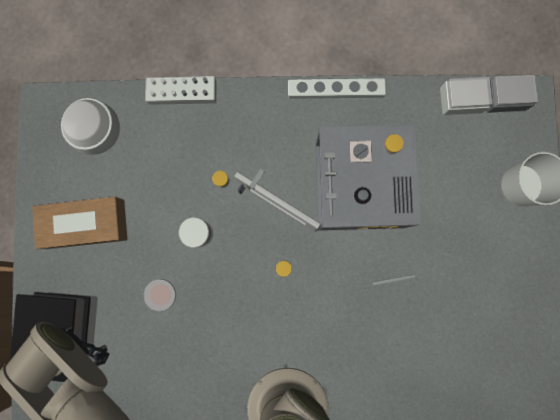

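The top view shows the cabinet at about (318–418, 127–227). The hinge is at (319,227), the door runs to (236,176), the bolt tab is near (329,171) and the button is at (363,195). Next I'll fit the roof from depth.

```bash
python3 - <<'E'
from h import *
np.set_printoptions(precision=1,suppress=True)
s,im,d=cap('top')
c=ctrl.calibration('top')
K=np.array([[c['fx'],0,c['cx']],[0,c['fy'],c['cy']],[0,0,1.]])
vv,uu=np.mgrid[110:245,200:435]
p=cv2.undistortPoints(np.stack([uu.ravel(),vv.ravel()],1).astype(float)[:,None],K,np.array([c['k1'],0,0,0.]))[:,0]
T=np.linalg.inv(np.array(c['view']))
P=(np.c_[p,np.ones(len(p))]*d[vv.ravel(),uu.ravel()][:,None])@T[:3,:3].T+T[:3,3]
def show(n,m):
    q=P[m][:,:2].astype(np.float32);r=cv2.minAreaRect(q);print(n,len(q),'mean',q.mean(0),'rect',np.array(r[0]),np.array(r[1]),r[2]);return r
z=P[:,2]
roof=(abs(z-200)<5)&(P[:,0]>490)&(P[:,1]<-86)
print('roof z',np.median(z[roof]))
r=show('roof',roof); print(cv2.boxPoints(r))
door=(abs(z-198)<6)&(P[:,1]>-75); show('door',door)
kp=(z>210)&(P[:,1]>-60); show('keeper',kp)
hi=(z>208)&(P[:,1]<-85)
lab=np.zeros(vv.shape,np.uint8);lab.ravel()[hi]=1
n,L,st,ce=cv2.connectedComponentsWithStats(lab)
for i in range(1,n):
    m=L.ravel()==i
    if m.sum()>2: show(f'obj {i} zmax {z[m].max():.0f} zmed {np.median(z[m]):.0f}',m)
m=(z>224)&(P[:,1]>-130)&(P[:,1]<-85);print('tab',P[m][:12])
E
```

```text
roof z 200.3901970377542
roof 8080 mean [ 616.5 -209.5] rect [ 621.4 -207.5] [249.6 241.1] 0.9127970337867737
[[ 494.7  -89. ]
 [ 498.6 -330. ]
 [ 748.1 -326.1]
 [ 744.3  -85. ]]
door 512 mean [563.   20.5] rect [563.9  23.2] [240.3  16.2] 57.195369720458984
keeper 237 mean [514.7  25.9] rect [528.9  43. ] [214.8  43.7] 17.57711410522461
obj 2 zmax 253 zmed 244 290 mean [ 689.3 -260.8] rect [ 691.2 -262.3] [40.9 42.1] 62.26067352294922
obj 6 zmax 228 zmed 212 164 mean [ 677.7 -187. ] rect [ 679.  -186.6] [36.3 42.2] 0.29924476146698
obj 8 zmax 212 zmed 210 5 mean [ 687.8 -163.3] rect [ 688.1 -163.7] [2.2 9.3] 62.216861724853516
obj 9 zmax 236 zmed 215 303 mean [ 608.3 -109.3] rect [ 600.7 -108.7] [151.9  24.9] 0.3031945526599884
obj 13 zmax 209 zmed 209 3 mean [ 659.9 -167.6] rect [ 659.9 -167.7] [0. 5.] 88.67987060546875
obj 23 zmax 228 zmed 214 228 mean [ 570.9 -187.2] rect [ 571.  -187.4] [39.8 40.8] 32.96426010131836
tab [[ 624.7  -96.7  232.3]
 [ 624.7  -99.1  232.5]
 [ 625.2 -101.7  229.2]
 [ 624.4 -103.7  234.1]
 [ 625.1 -106.5  228.9]
 [ 624.6 -108.7  232.1]
 [ 624.1 -110.8  235.3]
 [ 624.1 -113.3  235.1]
 [ 624.4 -115.8  233. ]
 [ 624.1 -118.1  234.4]
 [ 624.6 -120.8  231.4]
 [ 622.1  -96.6  233.2]]
```

send_rows --targets '[{"offset": [0, 0, 2], "spin": 0}, {"offset": [3, -2, 4], "spin": 0}, {"offset": [6, -5, 5], "spin": 0}, {"offset": [9, -8, 5], "spin": 0}, {"offset": [12, -11, 5], "spin": 0}, {"offset": [15, -14, 5], "spin": 0}, {"offset": [18, -17, 5], "spin": 0}, {"offset": [20, -20, 5], "spin": 0}]' --grip 0

```text
time_s: 2.02
eef_pos: [430.8, 270.7, 243.6]
ee_rot: [0.0, 0.224, 0.975, 0.0]
force: [0.9, 1.3, 0.2]
grip_width: 0.002
grip_force: 0.0
```

The roof fits 250×241 mm, with the cabinet +y along world (1, 0.016). The hinge is near (498,-78) and the door sits at about 56°. The dial lands where it should. Now I'll move to the outside of the door and lower.

send_rows --targets '[{"offset": [2.1, -3.1, 0]}, {"offset": [4.2, -6.2, 0]}, {"offset": [6.3, -9.2, 0]}, {"offset": [8.4, -12.3, 0]}, {"offset": [10.5, -15.4, -1]}, {"offset": [12.2, -18.0, -3.5]}, {"offset": [12.4, -18.2, -6.5]}, {"offset": [12.4, -18.2, -7.8]}]'

```text
invalid input
```

```bash
python3 - <<'E'
from h import *
s,im,d=cap('top'); print(s['time_s'],s['eef_pos'],s['force'])
s2,im2,d2=cap('scene')
a=cv2.resize(im[120:300,180:440],None,fx=2.2,fy=2.2);b=cv2.resize(im2[100:350,120:400],None,fx=1.6,fy=1.6)
h=max(a.shape[0],b.shape[0]);f=lambda x:cv2.copyMakeBorder(x,0,h-x.shape[0],0,0,0)
o=np.hstack([f(a),f(b)]);o=cv2.resize(o,None,fx=min(1,800/o.shape[1]),fy=min(1,800/o.shape[1]));cv2.imwrite('pics/p1.png',o[:,:,::-1])
E
```

```text
2.0167 [430.77278056 270.73565287 243.55230154] [0.9381913  1.31998344 0.18505434]
```

View pics/p1.png

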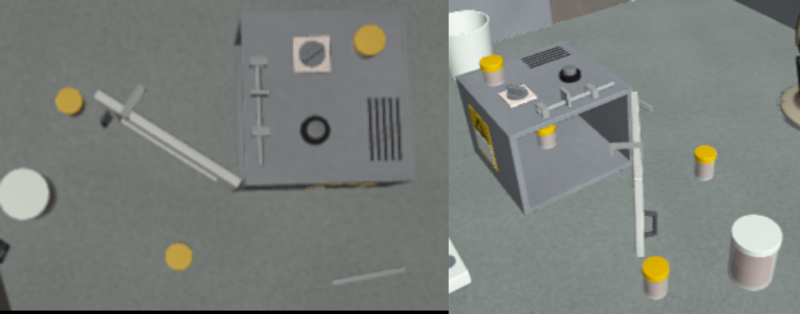

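The picture shows the scene unchanged: the keeper is on the inner side and the handle on the outer side. The move was refused because spin was missing, so I'm resending it with spin.

send_rows --targets '[{"offset": [2.1, -3.1, 0], "spin": 0}, {"offset": [4.2, -6.2, 0], "spin": 0}, {"offset": [6.3, -9.2, 0], "spin": 0}, {"offset": [8.4, -12.3, 0], "spin": 0}, {"offset": [10.5, -15.4, -1], "spin": 0}, {"offset": [12.2, -18.0, -3.5], "spin": 0}, {"offset": [12.4, -18.2, -6.5], "spin": 0}, {"offset": [12.4, -18.2, -7.8], "spin": 0}]'

```text
time_s: 2.78
eef_pos: [552.5, 89.2, 161.8]
ee_rot: [-0.002, 0.225, 0.974, -0.0]
force: [-0.4, -0.2, -1.4]
grip_width: 0.002
grip_force: 0.0
```

```bash
python3 - <<'E'
from h import *
# arc: tcp = hinge + R(th)*(r, off)
h=np.array([498.5,-78]);r=170;s=ctrl.sense();p=np.array(s['eef_pos']);print(s['time_s'],p,s['force'])
d=p[:2]-h
t=np.radians(57.2);print('along',d@[np.cos(t),np.sin(t)],'out',d@[-np.sin(t),np.cos(t)])
for deg in [57,53,49,45,41,37,33,29,25,21,17,13,9,5,3,1,-1]:
    t=np.radians(deg);q=h+r*np.array([np.cos(t),np.sin(t)])+18*np.array([-np.sin(t),np.cos(t)])
    print(deg,((q-p[:2])/10).round(1),q.round())
E
```

```text
2.7833 [552.45343443  89.18384841 161.77678154] [-0.40096503 -0.23772401 -1.38315543]
along 169.7561780263152 out 45.21340818536232
57 [ 2.4 -1.5] [576.  74.]
53 [ 3.4 -2.1] [586.  69.]
49 [ 4.4 -2.7] [596.  62.]
45 [ 5.4 -3.4] [606.  55.]
41 [ 6.3 -4.2] [615.  47.]
37 [ 7.1 -5. ] [623.  39.]
33 [ 7.9 -5.9] [631.  30.]
29 [ 8.6 -6.9] [638.  20.]
25 [ 9.3 -7.9] [645.  10.]
21 [ 9.8 -8.9] [651.  -0.]
17 [ 10.3 -10. ] [656. -11.]
13 [ 10.8 -11.1] [660. -22.]
9 [ 11.1 -12.3] [664. -34.]
5 [ 11.4 -13.4] [666. -45.]
3 [ 11.5 -14. ] [667. -51.]
1 [ 11.6 -14.6] [668. -57.]
-1 [ 11.6 -15.2] [669. -63.]
```

send_rows --targets '[{"offset": [1.2, -0.7, 0], "spin": 0}, {"offset": [1.9, -1.2, 0], "spin": 0}, {"offset": [2.4, -1.5, 0], "spin": 0}, {"offset": [2.9, -1.8, 0], "spin": -0.04}, {"offset": [3.6, -2.3, 0], "spin": -0.09}, {"offset": [4.4, -2.7, 0], "spin": -0.15}, {"offset": [5.4, -3.4, 0], "spin": -0.22}, {"offset": [6.3, -4.2, 0], "spin": -0.29}]'

```text
time_s: 3.45
eef_pos: [616.8, 48.8, 166.3]
ee_rot: [0.0, 0.364, 0.932, 0.0]
force: [-1.0, 1.2, 0.6]
grip_width: -0.001
grip_force: 0.6
```

send_rows --targets '[{"offset": [0.8, -0.8, 0], "spin": -0.07}, {"offset": [1.6, -1.7, 0], "spin": -0.14}, {"offset": [2.3, -2.7, 0], "spin": -0.21}, {"offset": [3.0, -3.7, 0], "spin": -0.28}, {"offset": [3.5, -4.7, 0], "spin": -0.35}, {"offset": [4.0, -5.8, 0], "spin": -0.42}, {"offset": [4.4, -6.7, 0], "spin": -0.48}, {"offset": [4.6, -7.4, 0], "spin": -0.52}]'

```text
time_s: 4.12
eef_pos: [662.9, -25.9, 166.2]
ee_rot: [0.0, 0.591, 0.807, 0.0]
force: [-0.4, 1.0, 0.1]
grip_width: 0.003
grip_force: 0.4
```

```bash
python3 - <<'E'
from h import *
s,im,d=cap('top'); print(s['time_s'],s['eef_pos'],s['force'])
s2,im2,d2=cap('scene')
a=cv2.resize(im[120:300,180:440],None,fx=1.54,fy=1.54);b=cv2.resize(im2[100:350,120:400],None,fx=1.4,fy=1.4)
h=max(a.shape[0],b.shape[0]);f=lambda x:cv2.copyMakeBorder(x,0,h-x.shape[0],0,0,0)
cv2.imwrite('pics/p2.png',np.hstack([f(a),f(b)])[:,:,::-1])
E
```

```text
4.1167 [662.86529897 -25.90419325 166.19710443] [-0.42692897  1.02260246  0.10295466]
```

View pics/p2.png

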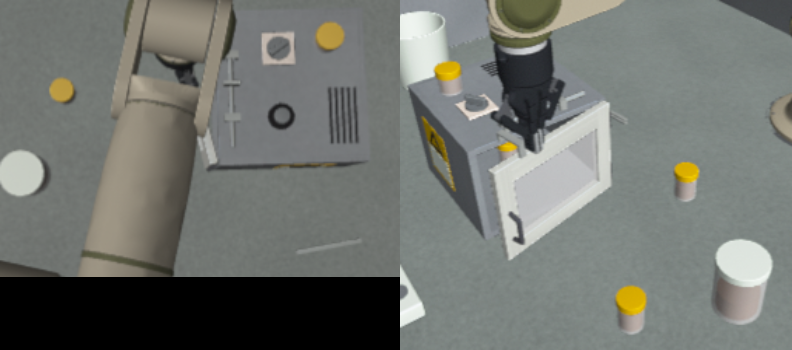

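The door is following the fingertips: in the right half of the picture they touch the top frame at about (535,150), with roughly 12° left. I'll finish slowly.

send_rows --targets '[{"offset": [0.2, -0.5, 0], "spin": -0.03}, {"offset": [0.3, -0.9, 0], "spin": -0.06}, {"offset": [0.4, -1.3, 0], "spin": -0.09}, {"offset": [0.4, -1.6, 0], "spin": -0.12}, {"offset": [0.5, -1.8, 0], "spin": -0.15}, {"offset": [0.5, -2.0, 0], "spin": -0.16}, {"offset": [0.5, -2.15, 0], "spin": -0.17}, {"offset": [0.5, -2.3, 0], "spin": -0.17}]'

```text
time_s: 4.88
eef_pos: [667.3, -48.7, 165.7]
ee_rot: [0.0, 0.656, 0.754, 0.0]
force: [1.0, 0.5, -0.2]
grip_width: 0.003
grip_force: 0.4
```

send_rows --targets '[{"offset": [0, -0.15, 0], "spin": 0}, {"offset": [0, -0.3, 0], "spin": 0}, {"offset": [0, -0.4, 0], "spin": 0}, {"offset": [0, -0.5, 0], "spin": 0}]'

```text
time_s: 5.22
eef_pos: [667.2, -53.8, 165.6]
ee_rot: [0.0, 0.656, 0.755, 0.0]
force: [0.0, 2.0, -1.2]
grip_width: 0.003
grip_force: 0.3
```

send_rows --targets '[{"offset": [0, -0.15, 0], "spin": 0}, {"offset": [0, -0.3, 0], "spin": 0}, {"offset": [0, -0.4, 0], "spin": 0}, {"offset": [0, -0.5, 0], "spin": 0}]'

```text
time_s: 5.55
eef_pos: [667.2, -58.8, 165.6]
ee_rot: [0.0, 0.656, 0.754, -0.0]
force: [0.7, 0.4, -0.8]
grip_width: 0.002
grip_force: 0.3
```

send_rows --targets '[{"offset": [0, -0.1, 0], "spin": 0}, {"offset": [0, -0.2, 0], "spin": 0}, {"offset": [0, -0.3, 0], "spin": 0}]'

```text
time_s: 5.8
eef_pos: [667.2, -61.8, 165.6]
ee_rot: [-0.0, 0.656, 0.755, -0.0]
force: [-0.2, 1.5, -0.7]
grip_width: 0.004
grip_force: 0.3
```

send_rows --targets '[{"offset": [0, -0.1, 0], "spin": 0}, {"offset": [0, -0.2, 0], "spin": 0}, {"offset": [0, -0.2, 0], "spin": 0}]'

```text
time_s: 6.05
eef_pos: [667.1, -64.0, 165.5]
ee_rot: [-0.0, 0.656, 0.754, -0.0]
force: [0.2, -0.4, 0.5]
grip_width: -0.0
grip_force: 0.1
```

```bash
python3 - <<'E'
from h import *
np.set_printoptions(precision=1,suppress=True)
s2,im2,d2=cap('scene')
print(s2['force'],s2['eef_pos'])
for q in('door_hinge','door_corner','keeper'):
  for r in ctrl.place_of('scene',q)[:2]: print(q,r['conf'],r['uv'],world('scene',r['uv'],d2),world('scene',r['uv'],z=221 if q=='keeper' else 198))
cv2.imwrite('pics/p3.png',cv2.resize(im2[120:290,110:300],None,fx=3,fy=3,interpolation=cv2.INTER_CUBIC)[:,:,::-1])
E
```

```text
[ 0.2 -0.4  0.5] [667.1 -64.  165.5]
door_hinge 0.68 [268.3, 169.2] [ 312.6 -353.5   -2.7] [488.6 -89.1 198. ]
door_corner 0.67 [174.9, 214.0] [737.3 -66.  194.8] [738.6 -61.9 198. ]
keeper 0.95 [192.1, 189.3] [682.  -90.8 219.8] [682.7 -89.1 221. ]
```

View pics/p3.png

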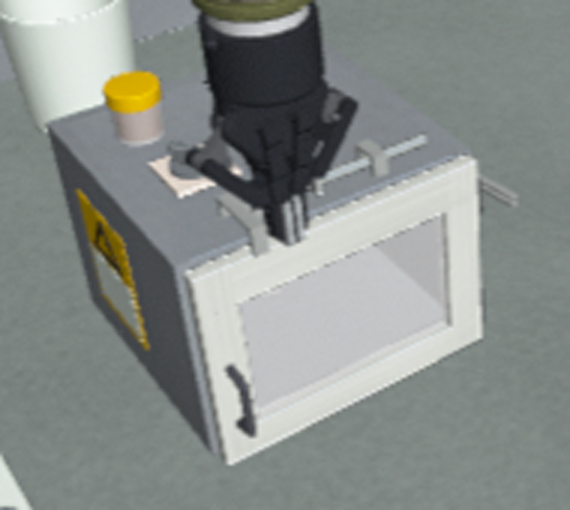

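The door is almost shut, with a thin gap left at the free edge (about (195,268)). I'll keep going in small steps until a firm force builds up.

send_rows --targets '[{"offset": [0, -0.1, 0], "spin": 0}, {"offset": [0, -0.2, 0], "spin": 0}, {"offset": [0, -0.3, 0], "spin": 0}, {"offset": [0, -0.3, 0], "spin": 0}]'

```text
time_s: 6.58
eef_pos: [667.3, -66.9, 165.6]
ee_rot: [0.0, 0.656, 0.754, -0.0]
force: [-0.5, -0.2, -0.3]
grip_width: -0.0
grip_force: 0.0
```

send_rows --targets '[{"offset": [0, -0.1, 0], "spin": 0}, {"offset": [0, -0.2, 0], "spin": 0}, {"offset": [0, -0.2, 0], "spin": 0}]'

```text
time_s: 6.83
eef_pos: [667.2, -68.9, 165.6]
ee_rot: [0.0, 0.656, 0.754, -0.0]
force: [0.8, -0.8, -0.0]
grip_width: 0.001
grip_force: 0.0
```

send_rows --targets '[{"offset": [0, -0.1, 0], "spin": 0}, {"offset": [0, -0.2, 0], "spin": 0}, {"offset": [0, -0.3, 0], "spin": 0}, {"offset": [0, -0.3, 0], "spin": 0}]'

```text
time_s: 7.17
eef_pos: [667.2, -71.9, 165.6]
ee_rot: [0.0, 0.656, 0.754, -0.0]
force: [0.2, 0.1, -0.3]
grip_width: -0.001
grip_force: 0.0
```

```bash
python3 - <<'E'
from h import *
np.set_printoptions(precision=1,suppress=True)
s2,im2,d2=cap('scene')
print(s2['force'],s2['eef_pos'])
for q in('door_hinge','door_corner','keeper'):
  for r in ctrl.place_of('scene',q)[:1]: print(q,r['conf'],r['uv'],world('scene',r['uv'],d2))
for uv in [(180,230),(190,250),(200,262),(220,255),(240,215),(262,185),(264,200),(250,245-15),(185,215),(215,203)]: print(uv,world('scene',uv,d2))
E
```

```text
[ 0.2  0.1 -0.3] [667.2 -71.9 165.6]
door_hinge 0.97 [267.1, 169.8] [ 319.8 -349.6   -0.3]
door_corner 0.96 [174.6, 213.5] [737.5 -66.5 195.9]
keeper 0.58 [188.9, 192.4] [691.5 -87.5 217.6]
(180, 230) [733.4 -64.9 150.6]
(190, 250) [726.5 -45.7 103.7]
(200, 262) [700.4 -66.5  36.1]
(220, 255) [647.2 -68.5  27.2]
(240, 215) [580.1 -76.6 112.3]
(262, 185) [517.4 -74.1 173.3]
(264, 200) [512.9 -74.7 127.8]
(250, 230) [555.1 -77.5  53.2]
(185, 215) [716.3 -66.2 182.3]
(215, 203) [643.4 -69.2 179.7]
```

```bash
python3 - <<'E'
from h import *
s,im,d=cap('scene')
c=ctrl.calibration('scene');V=np.array(c['view'])
def proj(p):
    q=V@np.r_[p,1];x=q[:2]/q[2];x=x*(1+c['k1']*(x@x));return x[0]*c['fx']+c['cx'],x[1]*c['fy']+c['cy']
print('tcp',proj(s['eef_pos']))
u,v=proj(s['eef_pos']);
for dv in range(-16,10,2): print(dv,[np.round(world('scene',(u+du,v+dv),d)[1:]).tolist() for du in(-4,0,4)])
cv2.imwrite('pics/p4.png',cv2.resize(im[160:240,165:275],None,fx=6,fy=6,interpolation=cv2.INTER_CUBIC)[:,:,::-1])
E
```

```text
tcp (np.float64(205.47144549867727), np.float64(211.52215731886676))
-16 [[-63.0, 217.0], [-60.0, 215.0], [-61.0, 211.0]]
-14 [[-66.0, 210.0], [-59.0, 211.0], [-71.0, 198.0]]
-12 [[-75.0, 198.0], [-69.0, 198.0], [-69.0, 195.0]]
-10 [[-69.0, 197.0], [-69.0, 193.0], [-69.0, 190.0]]
-8 [[-68.0, 193.0], [-67.0, 190.0], [-69.0, 184.0]]
-6 [[-67.0, 189.0], [-68.0, 184.0], [-70.0, 179.0]]
-4 [[-67.0, 184.0], [-69.0, 178.0], [-69.0, 174.0]]
-2 [[-67.0, 179.0], [-67.0, 175.0], [-68.0, 170.0]]
0 [[-66.0, 174.0], [-67.0, 170.0], [-70.0, 163.0]]
2 [[-68.0, 168.0], [-71.0, 161.0], [-73.0, 155.0]]
4 [[-72.0, 160.0], [-72.0, 155.0], [-72.0, 151.0]]
6 [[-72.0, 154.0], [-72.0, 149.0], [-73.0, 144.0]]
8 [[-71.0, 149.0], [-72.0, 144.0], [-73.0, 139.0]]
```

View pics/p4.png

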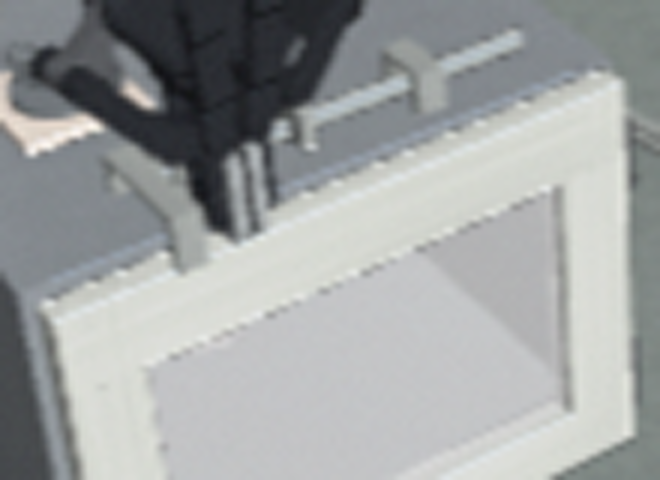

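The picture shows the finger tips hidden at the door's top edge, near crop (240,238). I'll check finger and door geometry with point clouds.

```bash
cat >> h.py <<'E'
def cloud(n,d,s,step=1,box=(0,420,0,560)):
    c=ctrl.calibration(n)
    K=np.array([[c['fx'],0,c['cx']],[0,c['fy'],c['cy']],[0,0,1.]])
    vv,uu=np.mgrid[box[0]:box[1]:step,box[2]:box[3]:step]
    p=cv2.undistortPoints(np.stack([uu.ravel(),vv.ravel()],1).astype(float)[:,None],K,np.array([c['k1'],0,0,0.]))[:,0]
    if 'view' in c: T=np.linalg.inv(np.array(c['view']))
    else:
        from scipy.spatial.transform import Rotation as R
        q=s['ee_rot'];M=np.eye(4);M[:3,:3]=R.from_quat([q[1],q[2],q[3],q[0]]).as_matrix();M[:3,3]=s['eef_pos'];T=M@np.array(c['mount'])
    dd=d[vv.ravel(),uu.ravel()]
    P=(np.c_[p,np.ones(len(p))]*dd[:,None])@T[:3,:3].T+T[:3,3]
    return P[dd>0]
E
python3 - <<'E'
from h import *
np.set_printoptions(precision=1,suppress=True)
s,im,d=cap('scene'); P=cloud('scene',d,s,1,(120,300,130,300))
m=(P[:,2]>100)&(P[:,2]<190)&(abs(P[:,1]+70)<12)&(P[:,0]>500)&(P[:,0]<735)
k=np.polyfit(P[m,0],P[m,1],1)
for _ in range(3):
    r=P[:,1]-np.polyval(k,P[:,0]);mm=m&(abs(r)<4);k=np.polyfit(P[mm,0],P[mm,1],1)
print('door face slope',k[0],'y at 500,667,740',np.polyval(k,[500,667,740]),mm.sum())
m=(P[:,1]>-230)&(P[:,1]<-87)&(abs(P[:,2]-200)<3)
for x0 in range(510,740,40):
    q=P[m&(abs(P[:,0]-x0)<10)];print('roof front edge',x0,np.percentile(q[:,1],99) if len(q) else None)
for z0 in range(180,260,8):
    q=P[(abs(P[:,2]-z0)<4)&(abs(P[:,0]-667)<14)&(P[:,1]>-90)]
    if len(q):print('z',z0,'y max/med',np.percentile(q[:,1],95),np.median(q[:,1]),len(q))
s,im,d=cap('wrist','wr'); Q=cloud('wrist',d,s); print('wrist',(d>0).mean(),Q.min(0),Q.max(0))
for x0 in range(600,740,20):
    q=Q[(abs(Q[:,0]-x0)<10)&(Q[:,2]>192)&(Q[:,2]<204)&(Q[:,1]>-95)];
    if len(q): print('w top',x0,q[:,1].min(),q[:,1].max(),len(q))
E
```

```text
door face slope 0.04701416310330572 y at 500,667,740 [-78.5 -70.7 -67.3] 2562
roof front edge 510 -89.31556594606458
roof front edge 550 -88.9578519981149
roof front edge 590 -87.58208185883676
roof front edge 630 -87.2401502076289
roof front edge 670 -141.9580659190852
roof front edge 710 -87.8552340022306
z 180 y max/med -65.97828329091153 -67.49609739364314 33
z 188 y max/med -65.68984673788839 -68.00705084125099 36
z 196 y max/med -66.54308149864646 -69.32949946025417 44
z 204 y max/med -60.19705828454595 -61.651363486494006 8
z 212 y max/med -57.7032715335795 -61.509902124665246 37
z 220 y max/med -58.63012336420435 -60.93214057702255 42
z 228 y max/med -58.96892855643277 -62.166948930344404 44
z 236 y max/med -58.52291407819496 -61.52341171616649 42
z 244 y max/med -56.10034486573369 -59.21400217559494 31
z 252 y max/med -56.17225524533078 -58.955477327797894 55
wrist 0.9960884353741497 [  258.8 -1123.5  -757.5] [1987.9  249.5  302.4]
w top 600 -94.999114890242 -69.29590358276216 1821
w top 620 -94.90928840281289 -68.71376038475346 1873
w top 640 -94.98891828890557 -67.94818784043316 1878
w top 660 -90.1394636638404 -67.77829901816095 323
w top 680 -68.8460511083793 -64.45996730772788 180
w top 700 -91.522337891777 -64.39596415002872 859
w top 720 -91.17237816866522 -65.00466124752157 1369
```

View pics/wr.png

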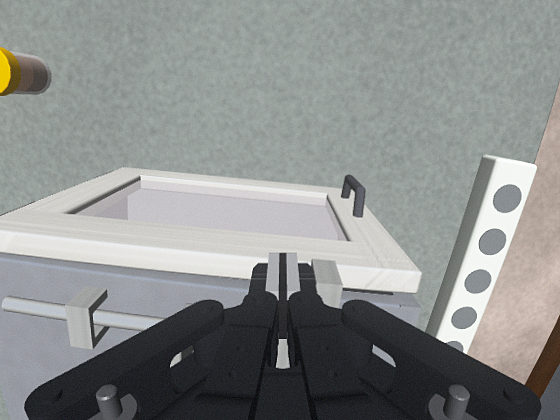

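```bash
python3 - <<'E'
from h import *
c=ctrl.calibration('wrist');M=np.linalg.inv(np.array(c['mount']))
def pr(c,V,p):
    q=V@np.r_[p,1];x=q[:2]/q[2];x=x*(1+c['k1']*(x@x));return round(x[0]*c['fx']+c['cx']),round(x[1]*c['fy']+c['cy'])
for z in(-60,-40,-20,0): print('wrist tool z',z,pr(c,M,[0,0,z]), 'x+11',pr(c,M,[11,0,z]),'x-11',pr(c,M,[-11,0,z]))
c=ctrl.calibration('scene')
for z in (165,185,205): print('p2 pose',pr(c,np.array(c['view']),[663,-26,z]))
print(np.array(ctrl.calibration('wrist')['mount'])[:3,3])
E
```

```text
wrist tool z -60 (281, 296) x+11 (281, 273) x-11 (281, 317)
wrist tool z -40 (281, 273) x+11 (281, 253) x-11 (281, 293)
wrist tool z -20 (281, 255) x+11 (281, 237) x-11 (281, 273)
wrist tool z 0 (281, 241) x+11 (281, 224) x-11 (281, 257)
p2 pose (218, 222)
p2 pose (217, 214)
p2 pose (216, 207)
[  77.73663012    0.41787815 -180.4820467 ]
```

Backing off to see the fingertips in free air and to check whether the door is shut.

send_rows --targets '[{"offset": [0, 1.5, 0], "spin": 0}, {"offset": [0, 3, 0], "spin": 0}, {"offset": [0, 5, 0], "spin": 0}, {"offset": [0, 6, 0], "spin": 0}, {"offset": [0, 6, 0], "spin": 0}]'

```text
time_s: 7.93
eef_pos: [667.1, -8.4, 165.8]
ee_rot: [-0.0, 0.655, 0.756, 0.0]
force: [-0.1, 0.4, 0.5]
grip_width: 0.001
grip_force: 0.0
```

```bash
python3 - <<'E'
from h import *
np.set_printoptions(precision=1,suppress=True)
s,im,d=cap('scene'); print(s['eef_pos'],s['force']); P=cloud('scene',d,s,1,(120,300,130,300))
m=(P[:,2]>100)&(P[:,2]<190)&(abs(P[:,1]+70)<12)&(P[:,0]>500)&(P[:,0]<735)
k=np.polyfit(P[m,0],P[m,1],1)
for _ in range(3):
    r=P[:,1]-np.polyval(k,P[:,0]);mm=m&(abs(r)<4);k=np.polyfit(P[mm,0],P[mm,1],1)
print('door face slope',k[0],'y at 500,667,740',np.polyval(k,[500,667,740]),mm.sum())
y0=s['eef_pos'][1]
for z0 in range(140,260,8):
    q=P[(abs(P[:,2]-z0)<4)&(abs(P[:,0]-667)<25)&(P[:,1]>y0-30)]
    if len(q):print('z',z0,'y',np.percentile(q[:,1],[5,50,95]),'x',np.percentile(q[:,0],[5,95]),len(q))
s,im2,d=cap('wrist')
o=np.hstack([cv2.resize(im[130:250,150:280],(400,369)),cv2.resize(im2[150:420,130:430],(400,360))[:360].copy() if 0 else cv2.resize(im2[150:420,130:430],(400,369))])
cv2.imwrite('pics/p6.png',o[:,:,::-1])
E
```

```text
[667.1  -8.4 165.8] [-0.1  0.4  0.5]
door face slope 0.04535388259706278 y at 500,667,740 [-78.3 -70.7 -67.4] 2383
z 204 y [-0.1  1.6  3.1] x [661.6 673.3] 6
z 212 y [-7.8  1.4  3.8] x [654.6 678.4] 36
z 220 y [-9.8  0.8  3.4] x [655.8 679.2] 44
z 228 y [-8.7  1.4  4.2] x [655.3 679.4] 47
z 236 y [-6.3  1.2  3.3] x [654.5 679.2] 43
z 244 y [-1.6  2.6  6.4] x [653.8 678.8] 33
z 252 y [-10.9   2.4   9. ] x [643.6 690. ] 80
```

View pics/p6.png

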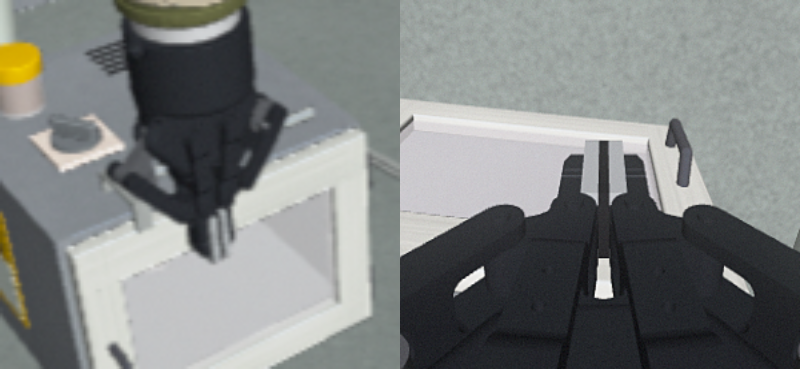

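The fingertips are really about 40 mm above the reported TCP: the scene cloud and the wrist view agree on tip z of about 206. So it was the keeper that got pushed, and the door still has about 0.03 rad to go. I'll lower 40 mm and push the panel itself.

send_rows --targets '[{"offset": [0, 0, -2], "spin": 0}, {"offset": [0, 0, -4], "spin": 0}, {"offset": [0, -2, -4], "spin": 0}, {"offset": [0, -3.5, -4], "spin": 0}, {"offset": [0, -4.2, -4], "spin": 0}, {"offset": [0, -4.5, -4], "spin": 0}, {"offset": [0, -4.7, -4], "spin": 0}, {"offset": [0, -4.9, -4], "spin": 0}]'

```text
time_s: 8.7
eef_pos: [667.5, -60.5, 126.2]
ee_rot: [0.0, 0.656, 0.755, 0.0]
force: [-0.2, 6.8, 1.4]
grip_width: 0.003
grip_force: 0.0
```

send_rows --targets '[{"offset": [0, -0.15, 0], "spin": 0}, {"offset": [0, -0.3, 0], "spin": 0}, {"offset": [0, -0.4, 0], "spin": 0}, {"offset": [0, -0.4, 0], "spin": 0}]'

```text
time_s: 9.03
eef_pos: [667.4, -60.4, 126.2]
ee_rot: [-0.001, 0.655, 0.756, 0.002]
force: [-0.7, 16.4, 2.6]
grip_width: 0.001
grip_force: 0.0
```

The door is firmly against its stop: 16 N with no further movement. Now I'll retract, rise and go behind the bolt tab.

send_rows --targets '[{"offset": [0, 2, 0], "spin": 0}, {"offset": [0, 3.5, 1], "spin": 0}, {"offset": [0, 3.5, 5], "spin": 0}, {"offset": [-2, 3.0, 9], "spin": -0.04}, {"offset": [-5, 0.5, 11], "spin": -0.08}, {"offset": [-7.5, -2.0, 11], "spin": -0.12}, {"offset": [-8.2, -4.5, 11], "spin": -0.12}, {"offset": [-8.2, -4.5, 9], "spin": -0.12}]'

```text
time_s: 9.7
eef_pos: [585.4, -113.4, 220.9]
ee_rot: [0.005, 0.701, 0.713, 0.001]
force: [0.6, -0.6, 0.7]
grip_width: -0.001
grip_force: 0.0
```

```bash
python3 - <<'E'
from h import *
np.set_printoptions(precision=1,suppress=True)
s,im,d=cap('scene'); p=s['eef_pos'];print(p,s['force']); P=cloud('scene',d,s,1,(100,300,110,300))
m=(P[:,2]>100)&(P[:,2]<190)&(abs(P[:,1]+70)<12)&(P[:,0]>500)&(P[:,0]<735)
k=np.polyfit(P[m,0],P[m,1],1)
for _ in range(3):
    r=P[:,1]-np.polyval(k,P[:,0]);mm=m&(abs(r)<4);k=np.polyfit(P[mm,0],P[mm,1],1)
print('door face slope',k[0],'y at 500,667,740',np.polyval(k,[500,667,740]))
q=P[(abs(P[:,0]-p[0])<16)&(abs(P[:,1]-p[1])<16)&(P[:,2]>200)]
print('finger lowest z',np.sort(q[:,2])[:15], 'x',np.percentile(q[:,0],[3,97]),'y',np.percentile(q[:,1],[3,97]))
q=P[(abs(P[:,0]-625)<20)&(abs(P[:,1]+109)<16)&(P[:,2]>222)&(P[:,2]<240)];print('tab',np.percentile(q,[5,50,95],axis=0),len(q))
cv2.imwrite('pics/p7.png',cv2.resize(im[120:250,130:290],None,fx=4,fy=4,interpolation=cv2.INTER_CUBIC)[:,:,::-1])
for r in ctrl.place_of('scene','bolt_tab')[:2]: print(r,world('scene',r['uv'],z=232))
E
```

```text
[ 585.4 -113.4  220.9] [ 0.6 -0.6  0.7]
door face slope 0.024943623659847845 y at 500,667,740 [-78.3 -74.1 -72.3]
finger lowest z [200.  200.  200.  200.1 200.1 200.2 200.2 200.3 200.3 200.3 200.5 200.6
 200.6 200.6 200.6] x [570.6 599.9] y [-120.6  -98.1]
tab [[ 619.4 -119.7  222.5]
 [ 623.  -106.7  229.3]
 [ 625.3  -95.9  232.4]] 43
{'uv': [209.4, 168.9], 'conf': 0.8} [ 622.2 -122.3  232. ]
```

View pics/p7.png

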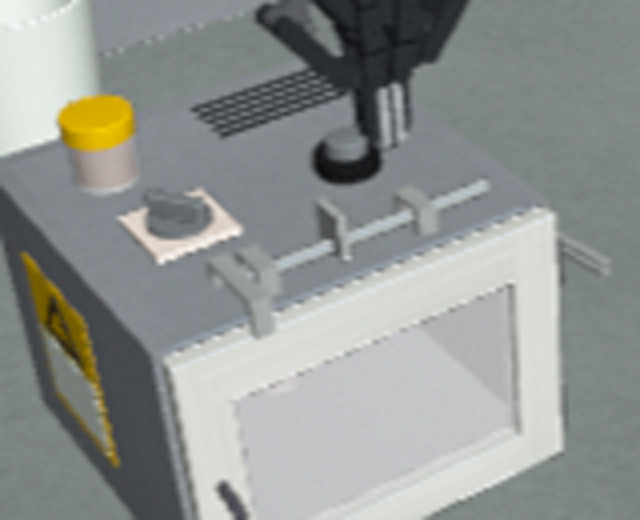

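The door gap has closed in the picture. The tab stands at crop (332,228) and is free, and the finger hangs behind it. I'll lower to a tip height of about 223 mm and push along +x.

send_rows --targets '[{"offset": [0, 0, -1.5], "spin": 0}, {"offset": [0, 0, -3.0], "spin": 0}, {"offset": [0, 0, -3.3], "spin": 0}, {"offset": [0.8, 0, -3.3], "spin": 0}, {"offset": [1.6, 0, -3.3], "spin": 0}, {"offset": [2.2, 0, -3.3], "spin": 0}, {"offset": [2.8, 0, -3.3], "spin": 0}, {"offset": [3.4, 0, -3.3], "spin": 0}]'

```text
time_s: 10.47
eef_pos: [619.8, -109.1, 183.5]
ee_rot: [0.0, 0.7, 0.714, 0.0]
force: [-2.4, 1.4, 2.6]
grip_width: 0.001
grip_force: 1.5
```

send_rows --targets '[{"offset": [0.5, 0.02, 0], "spin": 0}, {"offset": [1.0, 0.02, 0], "spin": 0}, {"offset": [1.4, 0.02, 0], "spin": 0}, {"offset": [1.8, 0.03, 0], "spin": 0}]'

```text
time_s: 10.8
eef_pos: [637.5, -109.4, 182.6]
ee_rot: [-0.0, 0.7, 0.714, -0.0]
force: [-1.6, -0.4, 1.2]
grip_width: 0.003
grip_force: 1.1
```

send_rows --targets '[{"offset": [0.3, 0, 0], "spin": 0}, {"offset": [0.6, 0, 0], "spin": 0}, {"offset": [0.8, 0, 0], "spin": 0}, {"offset": [0.8, 0, 0], "spin": 0}]'

```text
time_s: 11.13
eef_pos: [644.2, -109.4, 182.4]
ee_rot: [-0.001, 0.7, 0.714, -0.001]
force: [-8.6, 0.9, 2.3]
grip_width: -0.0
grip_force: 4.4
```

send_rows --targets '[{"offset": [0.2, 0, 0], "spin": 0}, {"offset": [0.4, 0, 0], "spin": 0}, {"offset": [0.4, 0, 0], "spin": 0}]'

```text
time_s: 11.38
eef_pos: [644.6, -109.4, 182.3]
ee_rot: [-0.005, 0.701, 0.714, -0.004]
force: [-31.6, 2.4, 9.5]
grip_width: -0.003
grip_force: 15.5
```

The bolt is on its firm stop after about 37 mm of travel. I'll back off, rise and go over the button.

send_rows --targets '[{"offset": [-1.0, 0, 0], "spin": 0}, {"offset": [-2.5, 0, 0.5], "spin": 0}, {"offset": [-3.0, 0, 3], "spin": 0}, {"offset": [-4.0, -2, 5], "spin": 0}, {"offset": [-6.0, -4.5, 5], "spin": 0}, {"offset": [-7.8, -7.0, 5], "spin": 0}, {"offset": [-7.8, -7.8, 5], "spin": 0}, {"offset": [-7.8, -7.8, 5], "spin": 0}]'

```text
time_s: 12.05
eef_pos: [570.9, -189.3, 232.6]
ee_rot: [0.0, 0.701, 0.713, 0.0]
force: [0.0, 0.5, 0.6]
grip_width: 0.001
grip_force: 0.0
```

```bash
python3 - <<'E'
from h import *
np.set_printoptions(precision=1,suppress=True)
s,im,d=cap('scene'); p=s['eef_pos'];print(s['time_s'],p,s['force']); P=cloud('scene',d,s,1,(100,300,110,300))
q=P[(abs(P[:,0]-650)<30)&(abs(P[:,1]+109)<14)&(P[:,2]>224)&(P[:,2]<236)];print('tab',np.percentile(q,[5,50,95],axis=0),len(q))
for r in ctrl.place_of('scene','start_top')[:2]: print(r,world('scene',r['uv'],d),world('scene',r['uv'],z=220))
q=P[(abs(P[:,0]-571)<30)&(abs(P[:,1]+187)<30)&(P[:,2]>205)&(P[:,2]<240)];
print('btn',np.percentile(q,[2,50,98],axis=0),len(q)); t=q[q[:,2]>np.percentile(q[:,2],97)-6];print(np.histogram(q[:,2],range(204,242,3)),t.mean(0))
s,w,dw=cap('wrist');Q=cloud('wrist',dw,s)
q=Q[(abs(Q[:,0]-571)<30)&(abs(Q[:,1]+187)<30)&(Q[:,2]>205)&(Q[:,2]<235)];print('wr',len(q),np.histogram(q[:,2],range(204,240,3)),np.percentile(q,[2,50,98],axis=0))
cv2.imwrite('pics/p8.png',np.hstack([cv2.resize(im[120:250,140:270],(400,400)),cv2.resize(w[180:420,150:410],(400,400))])[:,:,::-1])
E
```

```text
12.05 [ 570.9 -189.3  232.6] [0.  0.5 0.6]
tab [[ 657.1 -120.5  225.4]
 [ 660.5 -106.8  230.6]
 [ 662.   -95.6  232.4]] 35
{'uv': [214.8, 152.6], 'conf': 0.61} [ 571.4 -191.3  223.3] [ 568.9 -196.5  220. ]
{'uv': [321.9, 239.8], 'conf': 0.39} [405.8  21.3  13.9] [564.4 193.6 220. ]
btn [[ 552.5 -198.3  205.6]
 [ 574.3 -178.9  212.5]
 [ 589.4 -166.8  222.9]] 179
(array([18, 18, 65, 13, 14, 31, 20,  0,  0,  0,  0,  0]), array([204, 207, 210, 213, 216, 219, 222, 225, 228, 231, 234, 237, 240])) [ 572.1 -184.8  220.8]
wr 2739 (array([  43,   70, 1279,  169,   59,  497,  622,    0,    0,    0,    0]), array([204, 207, 210, 213, 216, 219, 222, 225, 228, 231, 234, 237])) [[ 553.8 -202.6  207.7]
 [ 572.3 -183.4  212.9]
 [ 590.8 -168.5  223.2]]
```

View pics/p8.png

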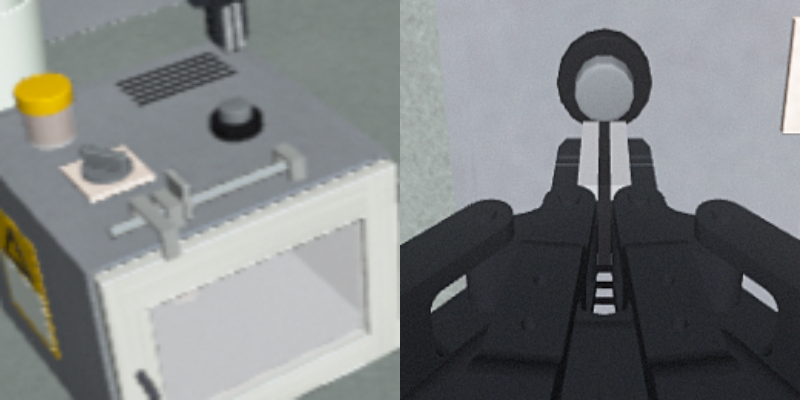

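The bar passes through the keeper (crop (160,220)) and the tab is at x≈660. The button's top is at z≈223, well above its housing at 212, and directly under the fingers. Pressing it now.

send_rows --targets '[{"offset": [0, 0, -2], "spin": 0}, {"offset": [0, 0, -4], "spin": 0}, {"offset": [0, 0, -4.5], "spin": 0}, {"offset": [0, 0, -4.7], "spin": 0}, {"offset": [0, 0, -4.9], "spin": 0}, {"offset": [0, 0, -5.1], "spin": 0}, {"offset": [0, 0, -5.3], "spin": 0}]'

```text
time_s: 12.78
eef_pos: [571.9, -187.2, 180.7]
ee_rot: [0.001, 0.7, 0.714, 0.001]
force: [1.1, 2.1, 3.2]
grip_width: -0.003
grip_force: 1.6
```

send_rows --targets '[{"offset": [0, 0, -0.15], "spin": 0}, {"offset": [0, 0, -0.3], "spin": 0}, {"offset": [0, 0, -0.45], "spin": 0}, {"offset": [0, 0, -0.45], "spin": 0}]'

```text
time_s: 13.12
eef_pos: [572.0, -187.3, 178.1]
ee_rot: [0.002, 0.7, 0.714, 0.001]
force: [-2.4, 4.7, 17.7]
grip_width: -0.0
grip_force: 8.4
```

17.7 N is well past the 4.5 N spring, so the button is bottomed. I'll release it and rise.

send_rows --targets '[{"offset": [0, 0, 0.5], "spin": 0}, {"offset": [0, 0, 1.2], "spin": 0}, {"offset": [0, 0, 3], "spin": 0}, {"offset": [0, 0, 6], "spin": 0}, {"offset": [-2, 1, 9], "spin": 0}, {"offset": [-5, 3, 10], "spin": 0}, {"offset": [-8, 6, 10], "spin": 0}, {"offset": [-8, 6, 10], "spin": 0}]'

```text
time_s: 13.78
eef_pos: [487.0, -123.6, 275.6]
ee_rot: [-0.001, 0.7, 0.714, -0.0]
force: [-1.1, -0.1, 0.2]
grip_width: -0.0
grip_force: 0.0
```

```bash
python3 - <<'E'
from h import *
np.set_printoptions(precision=1,suppress=True)
s,im,d=cap('scene'); print(s['time_s'],s['eef_pos'],s['force']); P=cloud('scene',d,s,1,(100,300,110,300))
m=(P[:,2]>100)&(P[:,2]<190)&(abs(P[:,1]+74)<8)&(P[:,0]>500)&(P[:,0]<735)
k=np.polyfit(P[m,0],P[m,1],1);print('door',k[0],np.polyval(k,[500,667,740]))
q=P[(abs(P[:,0]-650)<30)&(abs(P[:,1]+109)<14)&(P[:,2]>224)&(P[:,2]<236)];print('tab',np.median(q,axis=0))
q=P[(abs(P[:,0]-571)<12)&(abs(P[:,1]+187)<12)&(P[:,2]>205)&(P[:,2]<240)];print('btn z',np.percentile(q[:,2],[50,95]))
E
```

```text
13.7833 [ 487.  -123.6  275.6] [-1.1 -0.1  0.2]
door 0.024274968534081506 [-78.3 -74.2 -72.4]
tab [ 660.2 -105.4  229.7]
btn z [219.7 222.6]
```

The door is shut, the bolt is across and the button is back up, so I'm handing in.

```bash
python3 -c "
from rig import ctrl
print(ctrl.finish_job())"
```

```text
the job is handed in; nothing more can be done
None
```

The job is handed in at about 14 s of the 58 s allowed: the door is shut against its stop, the bolt is across through the keeper, and the start button was then pressed to its stop and came back up. Most of the door's swing came from the fingertips pushing on the keeper rather than the panel, because they sat about 40 mm above the reported TCP. I lowered them and pushed the panel itself for the last few millimetres.

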